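# Clamp a plaster mould with one turn of the press wheel

### The job

A two-part plaster mould stands in the bench screw press and has to be clamped shut. Push the press's hand wheel round by its upright handle with the fingertips, clockwise as seen from above, through exactly one full turn, so that the spring plate comes down and bears on the mould, and leave the wheel there with its handle pointing the same way as at the start. Push gently and never close the fingers round the handle; pick nothing up, and do not disturb the mould or the things round the press.

Things in the scene. Friction and masses are not known exactly. Their poses are not given: they have to be found in the camera images.
- press: Grey bench screw press bolted to the table (immovable). Origin: centre of its underside, on the screw's vertical axis, at table height. Feet 244 mm along its y, bed 130 mm along its x, bed top 30 mm up; steel posts at y = -82 and +82 mm carry a crosshead 206 mm long along y; post nuts end 194 mm above the table. The hand wheel is its highest part.
- press_wheel (a joint): Turn of the hand wheel about the screw's vertical axis, rad; grows clockwise seen from above. Starts at -0.6 to 0.6; one full turn adds 6.283. At value h the handle lies from the axis in the direction (-cos h, +sin h) of the press's x, y. The wheel is stiff (0.18 N m, about 3 N at the handle), stays where it is left and can be over-turned: nothing stops it at one turn. Each turn lowers wheel and handle 10 mm.
- handle_mid (a point): Middle of the wheel's black upright handle, a vertical revolving grip 56 mm tall, 26 mm thick in the middle, 17 mm at its foot, 23 mm near its rounded top. The point is on the handle's axis, 65 mm from the wheel's axis, about 257 mm above the table at the start; the handle reaches 28 mm below and above it.
- wheel_hub (a point): Top centre of the hub nut, on the wheel's axis, about 235 mm above the table at the start; it moves straight down 10 mm per turn. The wheel is grey, 143 mm across, with a round rim 13 mm thick (mid-line radius 65 mm, rim top 11 mm below this point) and three spokes, one of them under the handle.
- wheel_grip: The same black upright handle as a body; origin at the centre of its foot, z up along the handle; it revolves freely on its pin, so its yaw means nothing.
- plate: Square steel plate, 100 x 100 x 10 mm, rubber underneath, hanging on springs below the screw. Its underside starts about 8 mm above the mould; near the end of the turn it comes to rest on the mould and the springs take up the rest. Origin: on the screw axis, 98 mm below the plate's underside.
- mould_upper: Upper half of the white plaster mould, 90 x 90 x 30 mm, loose on the lower half, under the plate. Origin: centre of its underside.
- mould_lower: Lower half of the white plaster mould, 90 x 90 x 30 mm, standing loose on the press bed. Origin: centre of its underside.
- slip_bottle: White squeeze bottle with a pointed red cap, 66 mm across, 200 mm tall, standing beside the press. Origin: centre of its underside. To be left alone.
- wood_rib: Flat kidney-shaped wooden scraper, 51 x 100 x 6 mm, lying near the press. Origin: centre of its underside. To be left alone.
- pinch_pot: Small bisque bowl, 61 mm across, 36 mm tall, near the press. Origin: centre of its underside. To be left alone.
- stamp: Turned wooden stamp, 25 mm across, 62 mm tall, standing near the press. Origin: centre of its underside. To be left alone.

How it is judged:
By the outcome, as a careful person would: the job done as asked, in the order asked, and still so for the second after the job is handed in, with the robot touching nothing.
It also fails if it takes over 61 s, if anything falls off the work surface, if the arm or the gripper's body presses on something with over 40 N, if the wrist force passes 120 N, or if a joint passes its speed limit or range.

### The arm

A 6-joint arm with a two-finger parallel gripper is mounted at the origin on a cart in front of the work surface, level with it; the furniture and walls round the work are solid. World frame = base frame: x ahead of the robot, y to its left, z up, the work surface at z = 0. Lengths are in m, angles in degrees, forces in N, time in s.
With the tool pointing down it reaches from about 0.4 to 0.825 m from the base axis. Payload 7 kg.
Tool frame: the origin (TCP) lies at the centre of the arm's flange, where the gripper is bolted on; the fingertips stand 178 mm ahead of it and the grasp point (between the pads) lies 159 mm ahead of it (tip_reach is the distance from the TCP to the fingertips, in m); z points along the fingers, y is the line along which they close (so a half turn about z gives the same grasp; the last joint's range is limited). The gripper opens to 88 mm and grips with 3 to 60 N. Pads are 19 mm wide; open, the fingers measure 130 mm over their backs; the gripper's body (78 mm by 193 mm) begins 47 mm behind the grasp point.
Start: joints at [-52.248, 20.546, 0.682, 0, -70.136, -16.507], TCP at [0.245, -0.629, 0.405] pointing down, gripper open.
Joint ranges: [-176.03, 176.03], [-82.01, 121.73], [-58.28, 71.71], [-173.87, 95.51], [-174.79, -0.11], [-173.66, 173.66]. Speed limits (degrees/s): [136.94, 136.94, 172.46, 180, 180, 180].

### API

Orientations are given as [roll, pitch, yaw] about the fixed x, y, z axes, in that order (R = Rz(yaw) Ry(pitch) Rx(roll)).
In Python, from plant import * gives the robot as it stands.
- The arm moves only by the shell command python3 -m handwheel 'ROWS'. ROWS is JSON, a list of rows, each a list of 7 numbers: the opening, from -1 (shut) to 1 (fully open), then the shift along the tool's x, y, z as a fraction of full scale, then the turn, a rotation vector about the tool's x, y, z as a fraction of full scale. A call has 1 to 5 rows; each row shifts and turns the commanded pose from where the row before left it, along the tool's axes as they then stand; what a row does not reach is not made up. Full scale, the value 1, is 0.025 m for a shift and 6 degrees for a turn. A row lasts 1/8 s, in which the tool goes at most 62.5 mm and 10.7 degrees, less where a joint would pass 70% of its speed; a pose out of reach is approached as far as the arm can. A call with a number of a shift or a turn outside -1 to 1 is refused whole. A call with a gripper value outside its range is refused whole. The fingers move at their own pace and stop on an object; the grip force is fixed at half the most. Time passes only in rows, so rows that do not move let the fingers close. It gives the time, the measured TCP pose, the force, the opening and the grip force at its end, in the units of the state.
- get_obs(): the state, without advancing time (a new reading comes with each control period).
- snapshot(name): name is "scene" or "side" or "wrist"; returns a dict with "color" (420x560x3 uint8, red, green, blue), "fx", "fy", "cx", "cy" (pixels), "R" (3x3) and "t" (3): a world point X has camera coordinates R X + t; the wrist camera has in their place "tool_from_camera" (4x4, takes a point from camera to tool coordinates, whose origin is the TCP and whose axes are the flange's). Camera axes: x right, y down, z forward; pixel columns grow to the right and rows downward; lengths in m; the calibration is good to about 2 mm. A picture is of the moment at which its call begins: read the wrist's pose just before it. There is no depth.
- close_job(): hands the job in; it is judged then, once.
The state is a dict: "clock": time; "joint_pos": joint angles; "qvel": joint speeds; "tau": joint torques, N m; "tool_pos": TCP position; "orientation": TCP orientation; "force": force on the tool from outside, world axes, zero at the start; "moment": the same for the moment, N m; "opening": finger opening in m; "gripper_force": force on a finger pad.
Only numpy, scipy, OpenCV 4.12 (cv2) and the standard library are available. Lean on these libraries where they do the work, as an engineer would, in place of code of your own. Each camera call takes 0.05 s, during which the arm holds its last target. There are 200 camera calls.

## Working session

There is one attempt and no reset: what is moved stays moved. The work goes in short steps, Python scripts to look and compute and a shell command to move; the robot and the scene stay as the last step left them, time stands still between calls to the robot, and variables do not carry over. Pictures are saved under pics/ and viewed, at most 10 in all, crops included, and the job is handed in when it is done.

```bash
mkdir -p pics
python3 - <<'E'
from plant import *
import cv2
o=get_obs();print(o)
for n in("scene","side","wrist"):
    s=snapshot(n);cv2.imwrite(f"pics/{n}0.png",s["color"][:,:,::-1]);print(n,{k:(v if k!="color" else 0) for k,v in s.items()})
E
```

```text
{'clock': 0.0, 'joint_pos': array([-5.22481967e+01,  2.05936416e+01,  6.32328374e-01, -1.93386632e-02,
       -7.01360803e+01, -1.65059835e+01]), 'qvel': array([ 0.00235929, -0.02087783,  0.07774629,  0.09915289, -0.10892446,
       -0.03808671]), 'tau': array([-3.02228966e-05, -5.82711232e+01,  2.93046767e+01,  6.99704379e+00,
        6.85980282e-03, -1.22556180e-04]), 'tool_pos': array([ 0.24451537, -0.6289465 ,  0.403689  ]), 'orientation': array([ 1.79901455e+02, -1.02435059e-02, -1.58760758e+02]), 'force': array([-0.2387012 ,  0.40751236,  0.59002451]), 'moment': array([-0.01404591,  0.011306  ,  0.00196093]), 'gripper_force': 0.0, 'opening': 0.08751853117804015}
scene {'color': 0, 'fx': 419.78231625175704, 'fy': 419.78231625175704, 'cx': 272.3774648019289, 'cy': 207.55159118283643, 'R': array([[-0.66204978, -0.74919972,  0.01974491],
       [-0.59067423,  0.50538654, -0.62903768],
       [ 0.46129604, -0.42811707, -0.77712402]]), 't': array([0.41171691, 0.39207322, 0.93664845])}
side {'color': 0, 'fx': 419.2514218501852, 'fy': 419.2514218501852, 'cx': 282.1828354116226, 'cy': 211.09337325612515, 'R': array([[-0.92847556, -0.37101397,  0.01678596],
       [-0.19572875,  0.45040626, -0.87110531],
       [ 0.31563174, -0.81208548, -0.4908093 ]]), 't': array([0.53703054, 0.23183876, 0.93366858])}
wrist {'color': 0, 'fx': 345.2796475356013, 'fy': 345.2796475356013, 'cx': 278.2097217894585, 'cy': 209.9056227381146, 'tool_from_camera': array([[-1.51407413e-04, -9.68144982e-01, -2.50390236e-01,
         6.92673194e-02],
       [ 9.99999970e-01, -9.81638084e-05, -2.25131022e-04,
         5.70653513e-04],
       [ 1.93380210e-04, -2.50390263e-01,  9.68144968e-01,
         2.03321737e-02],
       [ 0.00000000e+00,  0.00000000e+00,  0.00000000e+00,
         1.00000000e+00]])}
```

View pics/scene0.png

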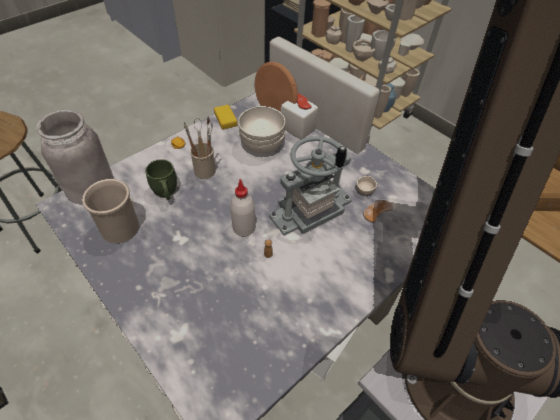

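View pics/side0.png

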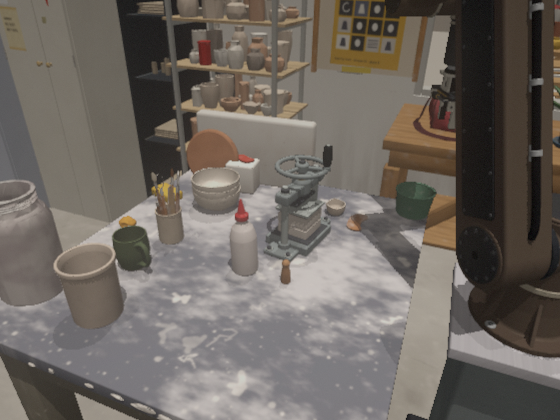

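Both views show the press: the wheel is near (318,157) in scene and (302,168) in side, with the handle at (341,157) and (328,155). I'll enlarge both into one picture.

Run:
```python
import cv2,numpy as np
a=cv2.imread("pics/scene0.png")[120:245,255:395];b=cv2.imread("pics/side0.png")[135:260,225:365]
f=lambda i:cv2.resize(i[:,:],None,fx=2.85,fy=2.85,interpolation=cv2.INTER_CUBIC)
m=[f(a),f(b)]
for i,(x0,y0) in zip(m,((255,120),(225,135))):
    for k in range(0,140,10):
        cv2.putText(i,str(x0+k),(int(k*2.85),8),0,.28,(0,0,255),1);cv2.line(i,(int(k*2.85),10),(int(k*2.85),356),(0,0,255) if k%50==0 else (0,160,160),1) if k%20==0 else 0
    for k in range(0,125,20):
        cv2.putText(i,str(y0+k),(0,int(k*2.85)+3),0,.28,(0,0,255),1);cv2.line(i,(15,int(k*2.85)),(398,int(k*2.85)),(0,160,160),1)
cv2.imwrite("pics/crop1.png",np.hstack(m))
```

```text
(no output)
```

View pics/crop1.png

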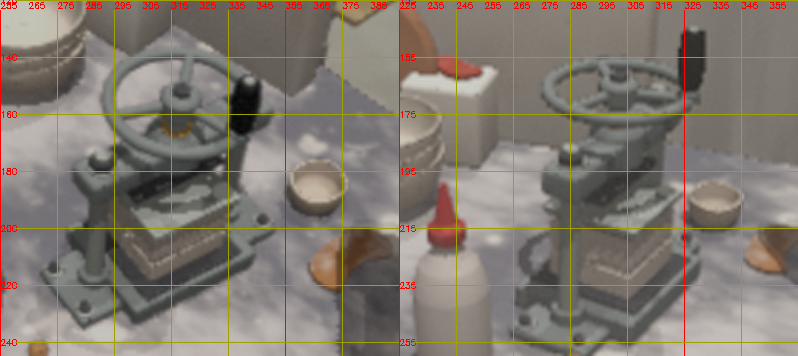

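View pics/wrist0.png

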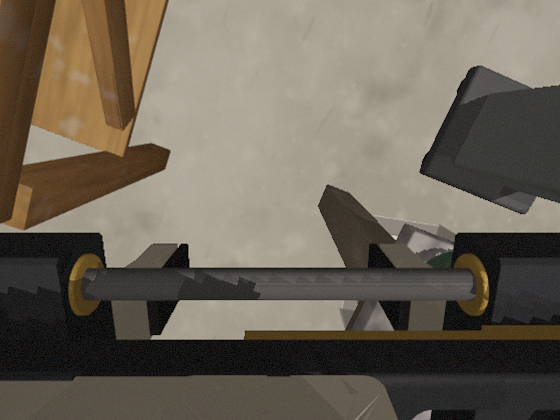

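The crops show the hub top at scene (318.5,150.7) and side (302,160), and the handle middle at (341,156.8) and (327.8,156). The wrist camera only sees the floor. Triangulating.

```bash
cat > h.py <<'E'
import numpy as np
from plant import *
C={}
def cam(n):
    if n not in C: C[n]=snapshot(n)
    return C[n]
def ray(n,p):
    s=cam(n);d=s["R"].T@np.array([(p[0]-s["cx"])/s["fx"],(p[1]-s["cy"])/s["fy"],1]);return -s["R"].T@s["t"],d/np.linalg.norm(d)
def tri(a,b):
    A=0;B=0;
    for n,p in(("scene",a),("side",b)):
        o,d=ray(n,p);P=np.eye(3)-np.outer(d,d);A=A+P;B=B+P@o
    return np.linalg.solve(A,B)
def atz(n,p,z):
    o,d=ray(n,p);return o+d*(z-o[2])/d[2]
def proj(n,X):
    s=cam(n);c=s["R"]@np.array(X)+s["t"];return np.array([c[0]/c[2]*s["fx"]+s["cx"],c[1]/c[2]*s["fy"]+s["cy"]])
E
python3 - <<'E'
from h import *
np.set_printoptions(precision=4,suppress=True)
print("hub",tri((318.5,150.7),(302,160)),atz("scene",(318.5,150.7),.235),atz("side",(302,160),.235))
print("hm",tri((341,156.8),(327.8,156)),atz("scene",(341,156.8),.257),atz("side",(327.8,156),.257))
print("nut",atz("scene",(290.4,175),.194),atz("side",(284.5,188.5),.194))
for n,p in(("bottle",(243,228)),("stamp",(268,255)),("pot",(366.5,190)),("rib",(376,212))):print(n,atz("scene",p,0))
# fit hub xy + angle by pixels
from scipy.optimize import least_squares
def r(q):
    x,y,t=q;H=[x,y,.235];M=[x+.065*np.cos(t),y+.065*np.sin(t),.257]
    return np.r_[proj("scene",H)-(318.5,150.7),proj("side",H)-(302,160),proj("scene",M)-(341,156.8),proj("side",M)-(327.8,156)]
s=least_squares(r,[.6,0,-2.]);print(s.x,np.degrees(s.x[2]),s.fun)
E
```

```text
hub [ 0.5679 -0.1009  0.2371] [ 0.5689 -0.1025  0.235 ] [ 0.5698 -0.106   0.235 ]
hm [ 0.5042 -0.112   0.255 ] [ 0.5036 -0.1105  0.257 ] [ 0.5023 -0.1065  0.257 ]
nut [ 0.5803 -0.019   0.194 ] [ 0.5801 -0.0107  0.194 ]
bottle [0.644 0.092 0.   ]
stamp [0.5293 0.0976 0.    ]
pot [ 0.5091 -0.2879  0.    ]
rib [ 0.4339 -0.2427  0.    ]
[ 0.5684 -0.103  -3.0338] -173.82311890284467 [ 0.2703  0.0312  0.1224  0.4994 -0.2116  0.066  -0.1935 -0.5615]
```

The hub is at about (0.568,-0.103) and the handle is at bearing -174° from it. My plan is to raise the tool, travel, and then look with the wrist camera. Then I'll push with the closed fingers' flat x face, turning the tool as it goes round.

```bash
python3 -m handwheel '[[-1,0,0,-0.8,0,0,0],[-1,0,0,-0.8,0,0,0],[-1,0,0,-0.8,0,0,0],[-1,0,0,-0.8,0,0,0],[-1,0,0,-0.64,0,0,0]]'
for i in 1 ; do python3 -m handwheel '[[-1,-0.845,0.73,0,0,0,0],[-1,-0.845,0.73,0,0,0,0],[-1,-0.845,0.73,0,0,0,0],[-1,-0.845,0.73,0,0,0,0],[-1,-0.845,0.73,0,0,0,0]]'
python3 -m handwheel '[[-1,-0.845,0.73,0,0,0,0],[-1,-0.845,0.73,0,0,0,0],[-1,-0.845,0.73,0,0,0,0],[-1,-0.845,0.73,0,0,0,0],[-1,-0.845,0.73,0,0,0,0]]'; done
```

```text
clock: 0.88
tool_pos: [0.2445, -0.6291, 0.5015]
orientation: [-180.0, 0.0, -158.8]
force: [-0.2, 0.2, -0.7]
opening: 0.0434
gripper_force: 0.0
clock: 1.5
tool_pos: [0.3103, -0.5049, 0.5006]
orientation: [180.0, 0.0, -158.8]
force: [0.4, 1.1, -0.2]
opening: 0.0007
gripper_force: 0.0
clock: 2.12
tool_pos: [0.3756, -0.3816, 0.5007]
orientation: [180.0, 0.0, -158.8]
force: [0.5, 0.9, -1.0]
opening: 0.0006
gripper_force: 0.0
```

```bash
python3 -m handwheel '[[-1,-0.845,0.73,0,0,0,0],[-1,-0.845,0.73,0,0,0,0],[-1,-0.845,0.73,0,0,0,0],[-1,-0.845,0.73,0,0,0,0],[-1,-0.845,0.73,0,0,0,0]]'
python3 -m handwheel '[[-1,-0.845,0.73,0,0,0,0],[-1,-0.845,0.73,0,0,0,0],[-1,-0.845,0.73,0,0,0,0],[-1,-0.845,0.73,0,0,-1],[-1,0,0,0,0,0,-1]]' | tail -3
python3 -m handwheel '[[-1,-0.845,0.73,0,0,0,0],[-1,-0.845,0.73,0,0,0,0],[-1,-0.845,0.73,0,0,0,0],[-1,-0.845,0.73,0,0,0,0],[-1,0,0,0,0,0,-1]]'
python3 - <<'E'
from h import *
import cv2
o=get_obs();s=snapshot("wrist");cv2.imwrite("pics/w1.png",s["color"][:,:,::-1]);print(o["joint_pos"],o["tool_pos"],o["orientation"])
E
```

```text
clock: 2.75
tool_pos: [0.441, -0.2583, 0.5008]
orientation: [180.0, 0.0, -158.8]
force: [1.0, -0.3, 0.0]
opening: 0.0003
gripper_force: 0.0
clock: 3.38
tool_pos: [0.4937, -0.1591, 0.5005]
orientation: [180.0, -0.0, -152.5]
force: [-0.3, -0.4, 0.4]
opening: 0.0006
gripper_force: 0.0
[ 3.83336787e+00  2.77842370e+00 -9.57404824e+00 -1.69092878e-02
 -7.76642357e+01 -6.63663590e+01] [ 0.49369967 -0.159092    0.50052085] [ 1.79978169e+02 -8.68500730e-03 -1.52536604e+02]validation failed for argument at $[3]...
```

View pics/w1.png

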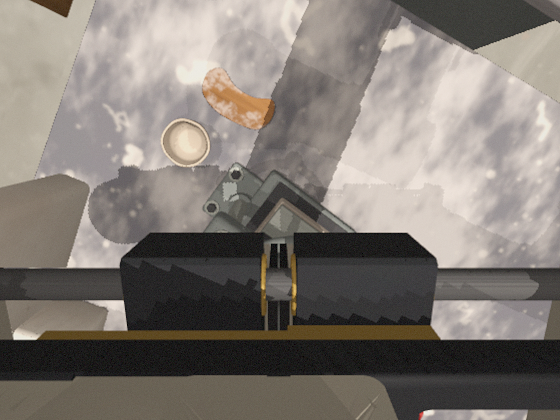

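The wrist view shows the pot (186,143), the rib (237,97) and a press corner; the closed fingers hide the wheel. Yaw = j1 + j6 - 90, so I can use yaw 84° down to -252°. Turning to 84° first.

```bash
python3 -m handwheel '[[-1,0,0,0,0,0,-1],[-1,0,0,0,0,0,-1],[-1,0,0,0,0,0,-1],[-1,0,0,0,0,0,-1],[-1,0,0,0,0,0,-1]]'|sed -n 2,3p
python3 -m handwheel '[[-1,0,0,0,0,0,-1],[-1,0,0,0,0,0,-1],[-1,0,0,0,0,0,-1],[-1,0,0,0,0,0,-1],[-1,0,0,0,0,0,-1]]'|sed -n 2,3p
python3 -m handwheel '[[-1,0,0,0,0,0,-1],[-1,0,0,0,0,0,-1],[-1,0,0,0,0,0,-1],[-1,0,0,0,0,0,-1],[-1,0,0,0,0,0,-1]]'|sed -n 2,3p
python3 -m handwheel '[[-1,0,0,0,0,0,-1],[-1,0,0,0,0,0,-1],[-1,0,0,0,0,0,-1],[-1,0,0,0,0,0,-1],[-1,0,0,0,0,0,-1]]'|sed -n 2,3p
python3 -m handwheel '[[-1,0,0,0,0,0,-1],[-1,0,0,0,0,0,-1],[-1,0,0,0,0,0,-1],[-1,0,0,0,0,0,-1],[-1,0,0,0,0,0,-1]]'|sed -n 2,3p
python3 -m handwheel '[[-1,0,0,0,0,0,-1],[-1,0,0,0,0,0,-1],[-1,0,0,0,0,0,-1],[-1,0,0,0,0,0,-1],[-1,0,0,0,0,0,-1]]'|sed -n 2,3p
python3 -m handwheel '[[-1,0,0,0,0,0,-1],[-1,0,0,0,0,0,-1],[-1,0,0,0,0,0,-1],[-1,0,0,0,0,0,-1],[-1,0,0,0,0,0,-1]]'|sed -n 2,3p
python3 -m handwheel '[[-1,0,0,0,0,0,-1],[-1,0,0,0,0,0,-1],[-1,0,0,0,0,0,-1],[-1,0,0,0,0,0,-1],[-1,0,0,0,0,0,-0.4]]'
python3 - <<'E'
from h import *
import cv2
o=get_obs();s=snapshot("wrist");cv2.imwrite("pics/w2.png",s["color"][:,:,::-1]);print(o["joint_pos"],o["tool_pos"],o["orientation"])
E
```

```text
tool_pos: [0.4928, -0.1607, 0.5007]
orientation: [180.0, 0.0, -122.7]
tool_pos: [0.4928, -0.1607, 0.5007]
orientation: [180.0, 0.0, -92.7]
tool_pos: [0.4928, -0.1607, 0.5007]
orientation: [180.0, 0.0, -62.7]
tool_pos: [0.4928, -0.1607, 0.5007]
orientation: [-180.0, 0.0, -32.7]
tool_pos: [0.4928, -0.1607, 0.5007]
orientation: [-180.0, 0.0, -2.7]
tool_pos: [0.4928, -0.1607, 0.5007]
orientation: [-180.0, 0.0, 27.3]
tool_pos: [0.4928, -0.1607, 0.5007]
orientation: [-180.0, 0.0, 57.3]
clock: 8.43
tool_pos: [0.4928, -0.1607, 0.5007]
orientation: [-180.0, -0.0, 83.7]
force: [0.5, 0.1, 0.6]
opening: 0.0005
gripper_force: 0.0
[ 3.65486896e+00  2.73564078e+00 -9.60293694e+00 -5.55062092e-03
 -7.76707054e+01  1.70007427e+02] [ 0.49281429 -0.16069284  0.50068941] [-1.79989917e+02 -3.72933547e-03  8.36611095e+01]
```

View pics/w2.png

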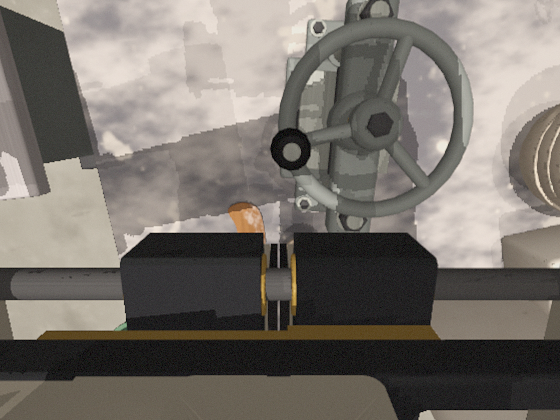

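The wrist picture shows the hub nut at (379,124), the handle's top at (291,150) and post nuts at (350,222) and (377,8). Refining from these.

```bash
cat >> h.py <<'E'
from scipy.spatial.transform import Rotation as Ro
def wray(s,o,p,z):
    T=np.eye(4);T[:3,:3]=Ro.from_euler("xyz",o["orientation"],degrees=True).as_matrix();T[:3,3]=o["tool_pos"];T=T@s["tool_from_camera"]
    d=T[:3,:3]@np.array([(p[0]-s["cx"])/s["fx"],(p[1]-s["cy"])/s["fy"],1]);return T[:3,3]+d*(z-T[2,3])/d[2]
def rep(s,o,hub,top,zd=0):
    H=wray(s,o,hub,.235-zd);M=wray(s,o,top,.285-zd);v=(M-H)[:2];print("hub",H,"handle",M,"r",np.hypot(*v),"ang",np.degrees(np.arctan2(v[1],v[0])));return H,M
E
python3 - <<'E'
from h import *
o=get_obs();s=snapshot("wrist")
H,M=rep(s,o,(379,124),(291,150))
a,b=wray(s,o,(350,222),.194),wray(s,o,(377,8),.194);print(a,b,(a+b)/2,np.degrees(np.arctan2(*(b-a)[1::-1])),np.hypot(*(b-a)[:2]))
E
```

```text
hub [ 0.56674276 -0.10412505  0.235     ] handle [ 0.50332753 -0.11082097  0.285     ] r 0.06376775178183931 ang -173.9725569179067
[ 0.55030315 -0.1855011   0.194     ] [ 0.57975682 -0.02176531  0.194     ] [ 0.56502999 -0.1036332   0.194     ] 79.80238778965357 0.1663638441642646
```

```bash
python3 -m handwheel '[[-1,0,0.04,0.8,0,0,0],[-1,0,0.04,0.8,0,0,0],[-1,0,0.04,0.8,0,0,0],[-1,0,0.03,0.82,0,0,0],[-1,0,0,0,0,0,0]]'
python3 -m handwheel '[[-1,0.3,0,0,0,0,0],[-1,0.3,0,0,0,0,0],[-1,0.2,0,0,0,0,0],[-1,0,0,0,0,0,0]]'
python3 -m handwheel '[[-1,0.08,0,0,0,0,0]]'|sed -n 2,4p
python3 -m handwheel '[[-1,0.08,0,0,0,0,0]]'|sed -n 2,4p
python3 -m handwheel '[[-1,0.08,0,0,0,0,0]]'|sed -n 2,4p
python3 - <<'E'
from h import *
import cv2
o=get_obs();s=snapshot("wrist");cv2.imwrite("pics/w3.png",s["color"][:,:,::-1]);print(o["joint_pos"],o["tool_pos"],o["orientation"])
E
```

```text
clock: 9.15
tool_pos: [0.4963, -0.161, 0.4189]
orientation: [-179.8, 0.0, 83.5]
force: [0.1, -0.1, 0.5]
opening: 0.0002
gripper_force: 0.0
clock: 9.65
tool_pos: [0.499, -0.1405, 0.4205]
orientation: [180.0, -0.0, 83.7]
force: [0.7, 0.1, -0.4]
opening: 0.0003
gripper_force: 0.0
tool_pos: [0.4992, -0.139, 0.4203]
orientation: [180.0, 0.0, 83.6]
force: [-0.2, -1.4, -0.8]
tool_pos: [0.4994, -0.137, 0.4202]
orientation: [-180.0, -0.0, 83.6]
force: [-0.1, -0.0, 0.8]
tool_pos: [0.4996, -0.135, 0.4201]
orientation: [-180.0, -0.0, 83.6]
force: [-0.6, 0.3, 0.5]
[ 6.63126092e+00  5.02126051e+00 -1.75599260e+01 -2.30691450e-03
 -6.74226332e+01  1.67005958e+02] [ 0.49962984 -0.13499891  0.42012434] [-1.79995799e+02 -1.21665903e-03  8.36363333e+01]
```

View pics/w3.png

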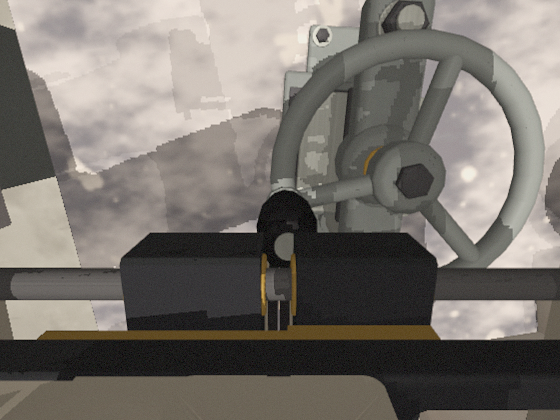

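The handle is straight ahead of the fingertips at (287,215), nearly centred and almost in contact. Starting the push.

```bash
python3 -m handwheel '[[-1,0.27,-0.03,0.007,0,0,0],[-1,0.27,-0.03,0.007,0,0,0]]'|sed -n 2,4p
python3 -m handwheel '[[-1,0.277,-0.08,0.007,0,0,1],[-1,0.277,-0.08,0.007,0,0,1],[-1,0.277,-0.08,0.007,0,0,1],[-1,0.277,-0.08,0.007,0,0,1],[-1,0.277,-0.08,0.007,0,0,1]]'
python3 - <<'E'
from h import *
import cv2
o=get_obs();s=snapshot("wrist");cv2.imwrite("pics/w4.png",s["color"][:,:,::-1]);print(o["joint_pos"],o["tool_pos"],o["orientation"])
p=np.radians(o["orientation"][2]);v=np.array([.5665,-.104])-o["tool_pos"][:2];print("hub in tool",np.cos(p)*v[0]+np.sin(p)*v[1],np.sin(p)*v[0]-np.cos(p)*v[1])
E
```

```text
tool_pos: [0.4996, -0.1214, 0.4198]
orientation: [-180.0, 0.0, 83.6]
force: [-1.0, -2.6, -0.6]
clock: 10.95
tool_pos: [0.5007, -0.0855, 0.419]
orientation: [-180.0, 0.0, 53.5]
force: [-1.0, -3.4, 0.7]
opening: 0.0007
gripper_force: 1.5
[ 1.25042263e+01  4.11877864e+00 -1.87227376e+01  1.21966846e-02
 -6.72012878e+01  1.30942849e+02] [ 0.5007009  -0.08545874  0.41898108] [-1.79980440e+02  3.96987198e-02  5.34518127e+01]
hub in tool 0.024288041570052765 0.06390141706440981
```

View pics/w4.png

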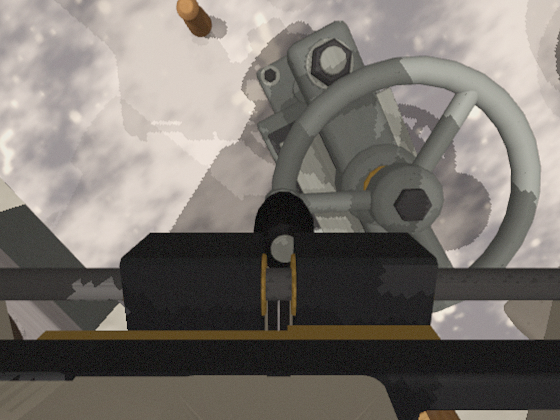

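The handle stays centred at (283,215) ahead of the tips with a push of about 3.5 N. Continuing round.

```bash
python3 -m handwheel '[[-1,0.277,-0.08,0.007,0,0,1],[-1,0.277,-0.08,0.007,0,0,1],[-1,0.277,-0.08,0.007,0,0,1],[-1,0.277,-0.08,0.007,0,0,1],[-1,0.277,-0.08,0.007,0,0,1]]'|sed -n 2,4p
python3 -m handwheel '[[-1,0.277,-0.08,0.007,0,0,1],[-1,0.277,-0.08,0.007,0,0,1],[-1,0.277,-0.08,0.007,0,0,1],[-1,0.277,-0.08,0.007,0,0,1],[-1,0.277,-0.08,0.007,0,0,1]]'|sed -n 2,4p
python3 -m handwheel '[[-1,0.277,-0.08,0.007,0,0,1],[-1,0.277,-0.08,0.007,0,0,1],[-1,0.277,-0.08,0.007,0,0,1],[-1,0.277,-0.08,0.007,0,0,1],[-1,0.277,-0.08,0.007,0,0,1]]'|sed -n 2,4p
cat > st.py <<'E'
from h import *
o=get_obs();print(o["clock"],o["joint_pos"],o["tool_pos"],o["orientation"])
p=np.radians(o["orientation"][2]);v=np.array([.5665,-.104])-o["tool_pos"][:2];print("hub in tool",np.cos(p)*v[0]+np.sin(p)*v[1],np.sin(p)*v[0]-np.cos(p)*v[1])
E
python3 st.py
```

```text
tool_pos: [0.5197, -0.0554, 0.418]
orientation: [-180.0, 0.1, 23.6]
force: [-2.3, -0.5, 2.3]
tool_pos: [0.5513, -0.0385, 0.4171]
orientation: [-180.0, 0.1, -6.4]
force: [-3.1, 0.4, 2.2]
tool_pos: [0.5871, -0.0397, 0.4162]
orientation: [-180.0, 0.1, -36.4]
force: [-2.6, 2.5, 1.9]
12.875 [ 15.1239849   12.04602308  -9.5627574   -0.07675386 -68.4056394
  38.48135231] [ 0.58713027 -0.03973987  0.41624462] [-1.79966898e+02  6.48449199e-02 -3.64229010e+01]
hub in tool 0.021553565150958912 0.06395635974414811
```

```bash
python3 -m handwheel '[[-1,0.277,-0.08,0.007,0,0,1],[-1,0.277,-0.08,0.007,0,0,1],[-1,0.277,-0.08,0.007,0,0,1],[-1,0.277,-0.08,0.007,0,0,1],[-1,0.277,-0.08,0.007,0,0,1]]'|sed -n 2,4p
python3 -m handwheel '[[-1,0.277,-0.08,0.007,0,0,1],[-1,0.277,-0.08,0.007,0,0,1],[-1,0.277,-0.08,0.007,0,0,1],[-1,0.277,-0.08,0.007,0,0,1],[-1,0.277,-0.08,0.007,0,0,1]]'|sed -n 2,4p
python3 -m handwheel '[[-1,0.277,-0.08,0.007,0,0,1],[-1,0.277,-0.08,0.007,0,0,1],[-1,0.277,-0.08,0.007,0,0,1],[-1,0.277,-0.08,0.007,0,0,1],[-1,0.277,-0.08,0.007,0,0,1]]'|sed -n 2,4p
python3 -m handwheel '[[-1,0.277,-0.08,0.007,0,0,1],[-1,0.277,-0.08,0.007,0,0,1],[-1,0.277,-0.08,0.007,0,0,1],[-1,0.277,-0.08,0.007,0,0,1],[-1,0.277,-0.08,0.007,0,0,1]]'|sed -n 2,4p
python3 st.py
```

```text
tool_pos: [0.6175, -0.0586, 0.4154]
orientation: [-180.0, 0.1, -66.4]
force: [-0.6, 3.6, 1.6]
tool_pos: [0.6344, -0.0901, 0.4146]
orientation: [-179.9, 0.1, -96.4]
force: [0.4, 2.5, 0.1]
tool_pos: [0.6332, -0.1259, 0.4138]
orientation: [-179.9, 0.1, -126.4]
force: [1.7, 0.8, 0.3]
tool_pos: [0.6142, -0.1562, 0.413]
orientation: [-180.0, 0.1, -156.4]
force: [3.4, 0.6, 0.5]
15.375 [ 3.33454456e+00  1.63780159e+01 -4.19740750e+00 -4.37501183e-02
 -6.92874634e+01 -6.97338946e+01] [ 0.61421447 -0.15619523  0.4129833 ] [-1.79990932e+02  1.42807407e-01 -1.56414763e+02]
hub in tool 0.022844695990883238 0.06692632266848823
```

```bash
python3 -m handwheel '[[-1,0.277,-0.08,0.007,0,0,1],[-1,0.277,-0.08,0.007,0,0,1],[-1,0.277,-0.08,0.007,0,0,1],[-1,0.277,-0.08,0.007,0,0,1],[-1,0.277,-0.08,0.007,0,0,1]]'|sed -n 2,4p
python3 -m handwheel '[[-1,0.277,-0.08,0.007,0,0,1],[-1,0.277,-0.08,0.007,0,0,1],[-1,0.277,-0.08,0.007,0,0,1],[-1,0.277,-0.08,0.007,0,0,1],[-1,0.277,-0.08,0.007,0,0,1]]'|sed -n 2,4p
python3 -m handwheel '[[-1,0.277,-0.08,0.007,0,0,1],[-1,0.277,-0.08,0.007,0,0,1],[-1,0.277,-0.08,0.007,0,0,1],[-1,0.277,-0.08,0.007,0,0,1]]'|sed -n 2,4p
python3 st.py
python3 - <<'E'
from h import *
import cv2
s=snapshot("wrist");cv2.imwrite("pics/w5.png",s["color"][:,:,::-1])
E
```

```text
tool_pos: [0.5826, -0.1728, 0.4122]
orientation: [179.9, 0.1, 173.6]
force: [3.2, -0.2, -1.0]
tool_pos: [0.5469, -0.1716, 0.4113]
orientation: [179.9, 0.1, 143.6]
force: [3.2, -1.4, -0.7]
tool_pos: [0.5217, -0.1578, 0.4107]
orientation: [179.9, 0.1, 119.6]
force: [1.6, -2.0, -0.3]
17.125 [ 3.78394814e+00  8.04814095e+00 -1.53217968e+01  1.95594062e-02
 -6.65273362e+01 -1.54228671e+02] [ 0.52172876 -0.15777539  0.41069965] [1.79915299e+02 6.08317171e-02 1.19563007e+02]
hub in tool 0.024685321550703933 0.06547435803566719
```

View pics/w5.png

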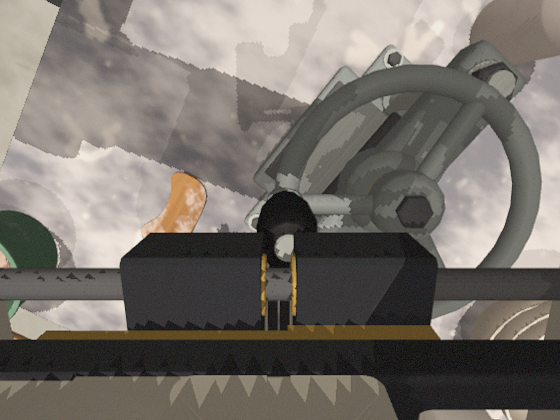

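The handle is still centred at (287,215), with about 25° left. I'll push on to stop a few degrees short, then back off and measure.

```bash
python3 -m handwheel '[[-1,0.277,-0.08,0.007,0,0,1],[-1,0.277,-0.08,0.007,0,0,1],[-1,0.18,0,0.007,0,0,0],[-1,0.18,0,0.007,0,0,0],[-1,0,0,0,0,0,0]]'
python3 st.py
python3 -m handwheel '[[-1,-0.5,0,0,0,0,0],[-1,-0.5,0,0,0,0,0],[-1,0,0,-0.9,0,0,0],[-1,0,0,-0.9,0,0,0],[-1,0,0,-0.9,0,0,0]]' >/dev/null
python3 -m handwheel '[[-1,0,0,-0.9,0,0,0],[-1,0,0,0,0,0,0],[-1,0,0,0,0,0,0]]'
python3 - <<'E'
from h import *
import cv2
o=get_obs();s=snapshot("wrist");print(o["tool_pos"],o["orientation"])
i=s["color"][:,:,::-1];cv2.imwrite("pics/w6.png",i)
E
```

```text
clock: 17.8
tool_pos: [0.5089, -0.1385, 0.4096]
orientation: [-180.0, -0.0, 107.8]
force: [0.7, -1.3, 0.2]
opening: 0.0003
gripper_force: 0.4
17.8 [ 6.08899449e+00  6.40852204e+00 -1.73822183e+01 -2.44723773e-02
 -6.62176133e+01 -1.68302593e+02] [ 0.50885679 -0.13852735  0.40960981] [-1.79996358e+02 -2.36217972e-02  1.07776530e+02]
hub in tool 0.0152800555032747 0.06543238861925384
clock: 18.8
tool_pos: [0.5164, -0.1632, 0.4988]
orientation: [-179.9, -0.0, 107.6]
force: [-0.5, 0.1, -0.7]
opening: 0.0007
gripper_force: 0.0
[ 0.51642266 -0.16318909  0.49878746] [-1.79943119e+02 -4.63736724e-02  1.07612804e+02]
```

View pics/w6.png

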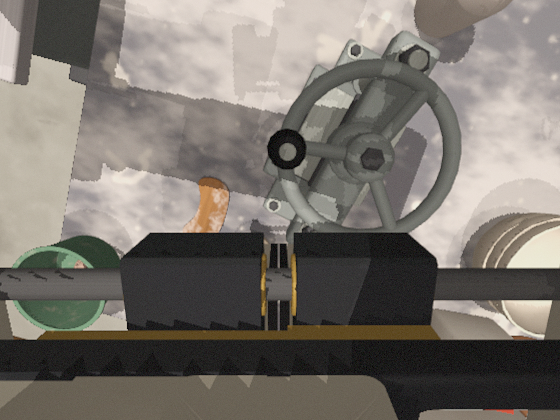

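The handle's top is at (288,150) and the hub nut at (373,157). I've used my ten viewings, so I'll compare the handle's centre before (w2) and after (w6) with image code.

```bash
cat > cmp.py <<'E'
from h import *
import cv2,sys
S=snapshot("wrist")
def blob(f,g):
    i=cv2.imread(f).max(2);m=np.zeros_like(i);x,y=g;m[y-32:y+33,x-32:x+33]=(i[y-32:y+33,x-32:x+33]<42)*255
    m=cv2.morphologyEx(m,cv2.MORPH_OPEN,np.ones((3,3)));c=max(cv2.findContours(m,0,1)[0],key=cv2.contourArea);c1,r=cv2.minEnclosingCircle(c)
    w=np.zeros_like(i);cv2.circle(w,(int(c1[0]+.5),int(c1[1]+.5)),int(r*.75),1,-1);ys,xs=np.nonzero((w>0)&(i>55));
    print(f,"circ",c1,r,"area",cv2.contourArea(c),"disc",xs.mean(),ys.mean(),len(xs));return (xs.mean(),ys.mean())
def nut(f,g):
    i=cv2.imread(f,0);x,y=g;p=cv2.GaussianBlur(i[y-20:y+21,x-20:x+21],(3,3),0)
    t,m=cv2.threshold(p,0,255,cv2.THRESH_BINARY_INV+cv2.THRESH_OTSU);n,l,st,ce=cv2.connectedComponentsWithStats(m);k=l[20,20];print("nut",ce[k]+(x-20,y-20),st[k,4],k);return ce[k]+(x-20,y-20)
def meas(f,o,gt,gh,zd):
    b=blob(f,gt);n=nut(f,gh);H,M=rep(S,o,n,b,zd);rep(S,o,gh,b,zd)
    v=M[:2]-np.array([.5668,-.1040]);print("ang about fixed hub",np.degrees(np.arctan2(v[1],v[0])))
E
python3 - <<'E'
from cmp import *
meas("pics/w2.png",dict(tool_pos=[.49281429,-.16069284,.50068941],orientation=[-179.9899,-.0037,83.661]),(291,150),(379,124),0)
meas("pics/w6.png",dict(tool_pos=[0.51642266,-0.16318909,0.49878746],orientation=[-179.943,-.046,107.613]),(288,150),(373,157),.0098)
E
```

```text
pics/w2.png circ (290.2821350097656, 148.9189910888672) 21.175004959106445 area 1235.5 disc 291.4021352313167 151.60142348754448 281
nut [379.26147705 124.26147705] 501 2
hub [ 0.56702266 -0.10348335  0.235     ] handle [ 0.50358208 -0.11082487  0.285     ] r 0.06386395712085707 ang -173.3989376959324
hub [ 0.5668501  -0.10328811  0.235     ] handle [ 0.50358208 -0.11082487  0.285     ] r 0.0637153480052516 ang -173.20668647276543
ang about fixed hub -173.83833350708957
pics/w6.png circ (286.8594055175781, 148.8348846435547) 20.040897369384766 area 1140.5 disc 287.2265625 151.4765625 256
nut [371.7300885  158.88053097] 452 2
hub [ 0.56678805 -0.1045462   0.2252    ] handle [ 0.50393937 -0.11437997  0.2752    ] r 0.06361336986172501 ang -171.1071790027724
hub [ 0.56716898 -0.1029951   0.2252    ] handle [ 0.50393937 -0.11437997  0.2752    ] r 0.06424639911750539 ang -169.79291593850323
ang about fixed hub -170.62354714651084
```

About 2.9° (3.2 mm) remains. I'll go back to the contact point and finish.

```bash
python3 -m handwheel '[[-1,0,0,0.9,0,0,0],[-1,0,0,0.9,0,0,0],[-1,0,0,0.9,0,0,0],[-1,0,0,0.9,0,0,0],[-1,0,0,0,0,0,0]]'|sed -n 2,4p
python3 -m handwheel '[[-1,0.5,0,0,0,0,0],[-1,0.4,0,0,0,0,0],[-1,0.1,0,0,0,0,0],[-1,0,0,0,0,0,0]]'|sed -n 2,4p
python3 -m handwheel '[[-1,0.06,0.013,0,0,0,0],[-1,0.065,0.013,0,0,0,0],[-1,0,0,0,0,0,0],[-1,0,0,0,0,0,0]]'
python3 -m handwheel '[[-1,-0.5,0,0,0,0,0],[-1,-0.5,0,0,0,0,0],[-1,-0.125,0,-0.9,0,0,0],[-1,0,0,-0.9,0,0,0],[-1,0,0,-0.9,0,0,0]]' >/dev/null
python3 -m handwheel '[[-1,0,0,-0.9,0,0,0],[-1,0,0,0,0,0,0],[-1,0,0,0,0,0,0],[-1,0,0,0,0,0,0]]'
python3 - <<'E'
from h import *
import cv2
o=get_obs();s=snapshot("wrist");print(o["tool_pos"],o["orientation"]);cv2.imwrite("pics/w7.png",s["color"][:,:,::-1])
from cmp import *
meas("pics/w7.png",o,(288,150),(373,157),.01)
a=cv2.imread("pics/w6.png",0)[60:235,200:470];b=cv2.imread("pics/w7.png",0)
t=a[120-60+10:190-60,340-200:400-200]
r=cv2.matchTemplate(b[100:230,310:440],t,5);print("nut tmpl shift",cv2.minMaxLoc(r)[3],(340-310,130-100))
E
```

```text
tool_pos: [0.5159, -0.1627, 0.4075]
orientation: [-179.8, -0.1, 107.6]
force: [-0.1, 0.2, 0.3]
tool_pos: [0.5089, -0.1385, 0.4103]
orientation: [179.9, 0.0, 107.7]
force: [0.0, 0.6, -0.1]
clock: 20.52
tool_pos: [0.5087, -0.1359, 0.4099]
orientation: [180.0, 0.0, 107.6]
force: [1.4, -2.9, 1.7]
opening: 0.0008
gripper_force: 1.3
clock: 21.65
tool_pos: [0.517, -0.1627, 0.4986]
orientation: [-179.9, -0.0, 107.6]
force: [-0.9, -0.1, 0.8]
opening: 0.0001
gripper_force: 0.0
[ 0.51701233 -0.16270892  0.49858648] [-1.79905982e+02 -4.41876561e-02  1.07627490e+02]
pics/w7.png circ (286.3693542480469, 145.5301513671875) 20.013042449951172 area 1143.0 disc 286.9455252918288 148.03501945525292 257
nut [371.17324561 159.34649123] 456 2
hub [ 0.56692142 -0.10455181  0.225     ] handle [ 0.50361359 -0.11211909  0.275     ] r 0.0637584960315748 ang -173.18369100331938
hub [ 0.56756441 -0.10256243  0.225     ] handle [ 0.50361359 -0.11211909  0.275     ] r 0.06466094102558204 ang -171.50075024265382
ang about fixed hub -172.67794760887946
nut tmpl shift (29, 31) (30, 30)
```

Within about 1°. I'll retreat so the fixed cameras can check it against their start pictures with sub-pixel accuracy.

```bash
python3 -m handwheel '[[-1,-0.83,-0.68,0,0,0,0],[-1,-0.83,-0.68,0,0,0,0],[-1,-0.83,-0.68,0,0,0,0],[-1,-0.83,-0.68,0,0,0,0],[-1,-0.83,-0.68,0,0,0,0]]'|sed -n 2,4p
python3 -m handwheel '[[-1,-0.83,-0.68,0,0,0,0],[-1,-0.83,-0.68,0,0,0,0],[-1,-0.83,-0.68,0,0,0,0],[-1,-0.83,-0.68,0,0,0,0],[-1,-0.83,-0.68,0,0,0,0]]'
cat > fx.py <<'E'
from h import *
import cv2,sys
for n,(x,y),(hx,hy) in(("scene",(341,157),(318,151)),("side",(328,156),(302,160))):
    a=cv2.imread(f"pics/{n}0.png");b=cam(n)["color"][:,:,::-1];cv2.imwrite(f"pics/{n}_{sys.argv[1]}.png",b)
    def dark(i):
        p=i[y-20:y+28,x-12:x+13].max(2).astype(float);w=np.clip(70-p,0,40)
        k=cv2.connectedComponentsWithStats((w>0).astype(np.uint8));l=k[1];L=1+np.argmax(k[2][1:,4]);w=w*(l==L);Y,X=np.mgrid[y-20:y+28,x-12:x+13];return np.array([(w*X).sum(),(w*Y).sum()])/w.sum(),w.sum()
    c0,s0=dark(a);c1,s1=dark(b);M=np.array([.5019,-.1108,.257])
    e=proj(n,M-[0,0,.01])-proj(n,M);g=(proj(n,M+[0.0001,-.001,0])-proj(n,M))
    print(n,"shift",c1-c0,s0,s1,"expected",e,"resid",c1-c0-e,"px per mm back(ccw)",g)
E
python3 fx.py a
python3 - <<'E'
from h import *
E
```

```text
tool_pos: [0.4672, -0.2879, 0.4993]
orientation: [-180.0, -0.0, 107.7]
force: [0.6, -0.0, -0.2]
clock: 23.0
tool_pos: [0.4176, -0.4126, 0.4993]
orientation: [-180.0, -0.0, 107.7]
force: [-0.9, 0.4, 0.5]
opening: 0.0005
gripper_force: 0.0
scene shift [-0.38390764  2.55447737] 6111.0 6140.0 expected [-0.60647894  2.96241657] resid [ 0.22257129 -0.4079392 ] px per mm back(ccw) [ 0.24979371 -0.20960144]
side shift [-0.17385817  3.69789399] 3378.0 3513.0 expected [-0.28025915  3.70019415] resid [ 0.10640098 -0.00230015] px per mm back(ccw) [ 0.07344495 -0.14202234]
```

The wrist and fixed cameras put the handle within about 1° of its starting direction. It is 10 mm lower, as expected for one turn, and the arm is clear. Handing in.

```bash
python3 -c "
from plant import *
print(close_job())"
```

```text
the job is handed in; nothing more can be done
None
```

I pushed the wheel clockwise through one full turn with closed fingertips at about 3–4 N; by the cameras it ended within about 1° of its starting direction, probably just short. The handle came down about 10 mm as one turn should, the arm ended clear of everything, and I handed the job in at about 23 s; I did not check the plate and mould contact directly.

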